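# Square up the loose side panel of a dry-well calibrator

## Robot

A 6-joint arm with a two-finger parallel gripper is mounted at the origin on the work surface. World frame = base frame: x ahead of the robot, y to its left, z up, the work surface at z = 0. Lengths are in m, angles in rad, forces in N, time in s.
With the tool pointing down it reaches from about 0.35 to 0.975 m from the base axis. Payload 4.9 kg.
Tool frame: the origin (TCP) lies midway between the tips of the shut fingers; the grasp point (between the pads) lies 19 mm behind it; z points along the fingers, y is the line along which they close (so a half turn about z gives the same grasp; the last joint's range is limited). The gripper opens to 85 mm and grips with 20 to 120 N. Pads are 22 mm wide; open, the fingers measure 114 mm over their backs; the gripper's body (76 mm by 85 mm) begins 54 mm behind the grasp point. The pads swing forward as they close: fully open they stand 13 mm farther back than shut.
Start: joints at [1.213, 0.053, 1.613, -0, 1.476, -0.119], TCP at [0.148, 0.607, 0.231] pointing down, gripper open.
Joint ranges: [-3.01, 3.01], [-1.01, 2.22], [0.06, 2.58], [-1.02, 4.17], [0.09, 2.62], [-3.14, 3.14]. Speed limits (rad/s): [2.57, 2.57, 3.14, 3.14, 3.14, 3.14].

## Interface

Orientations are given as a rotation vector (axis times angle).
In Python, from station import telemetry, optics, ctrl gives the robot as it stands.
- The arm moves only by the shell command python3 -m pendant 'ROWS' [FORCE]. ROWS is JSON, one flat list of numbers, 7 for each row, row after row: the turn, a rotation vector about the tool's x, y, z as a fraction of full scale, then the shift along the tool's x, y, z as a fraction of full scale, then the opening, from 0 (shut) to 1 (fully open). In form: [ax, ay, az, tx, ty, tz, fingers, ax, ay, az, tx, ty, tz, fingers, ...]. A call has 1 to 12 rows; each row is the pose to reach, as a shift and turn from the pose commanded when the call began, along the tool's axes at that moment; what a row does not reach only later rows make up. Full scale, the value 1, is 300 mm for a shift and 30 degrees for a turn. A row lasts 1/8 s, in which the tool goes at most 62.5 mm and 10.7 degrees, less where a joint would pass 70% of its speed; a pose out of reach is approached as far as the arm can. A call with a number of a shift or a turn outside -1 to 1 is refused whole. A call with a gripper value outside its range is refused whole. The fingers move at their own pace and stop on an object; FORCE is the grip in N (left out, the last holds). Time passes only in rows, so rows that repeat a pose let the fingers close. It gives the time, the measured TCP pose, the force, the opening and the grip force at its end, in the units of the state.
- telemetry.get_obs(): the state, without advancing time (a new reading comes with each control period).
- optics.get_image(name): name is "scene" or "top" or "wrist"; returns a dict with "image" (384x512x3 uint8, red, green, blue), "depth" (384x512 float32, m along the optical axis (not along the pixel's ray), 0 where there is no reading), "fx", "fy", "cx", "cy" (pixels), "dist_coeffs" ([k1, k2, p1, p2, k3] as OpenCV has them; the pictures are not rectified), "rvec" (rotation vector, rad) and "tvec" (3), from world to camera coordinates, as OpenCV has them. Camera axes: x right, y down, z forward; pixel columns grow to the right and rows downward; lengths in m; the calibration is good to about 2 mm. A picture is of the moment at which its call begins.
- ctrl.finish_job(): hands the job in; it is judged then, once.
The state is a dict: "t": time; "q": joint angles; "dq": joint speeds; "effort": joint torques, N m; "tool_pos": TCP position; "tool_rot": TCP orientation; "contact_force": force on the tool from outside, world axes, zero at the start; "wrist_torque": the same for the moment, N m; "opening": finger opening in m; "grip_force": force on a finger pad.
Only numpy, scipy, OpenCV 4.12 (cv2) and the standard library are available. Lean on these libraries where they do the work, as an engineer would, in place of code of your own. Each camera call takes 0.05 s, during which the arm holds its last target. There are 200 camera calls.

## Task

The calibrator head on the bench is half assembled: first, before you move the steel square, press the yellow cover of its terminal block down until it snaps shut. Then take the engineer's square, stand it on the bare half of the base plate at right angles to the loose, inward-leaning side panel and press it into the corner until its stock lies flat on the plate and its blade lies flat along the panel, so that the panel stands upright. Finish while still gripping the square and pressing it against both plate and panel, ready for the edge screws to be tightened, and leave the other things on the bench where they are.

Things in the scene. Friction and masses are not known exactly. Their poses are not given: they have to be found in the camera images.
- chassis: Half-built calibrator head, fixed: base plate 260 (x) by 240 (y) mm, top face 27 mm above the bench. Origin on the bench below its middle, z up; plate spans x -130..130, y -125..115. Loose side panel along the +y edge. Near half (x -130..0) bare: there goes the square. Far half: brass well block by the panel (46 mm high, x 5..117, y -10..110); terminal block with yellow cover.
- plate: The bare aluminium base plate itself, part of the chassis: origin in the middle of its underside, axes as the chassis; its top is 12 mm above the origin.
- corner (a point): Point on the inside corner line between the plate's top face and the panel's inner face, in the middle of the bare half (chassis x -62, y 115, z 27 mm). Axes as the chassis: x along the panel, y towards the panel, z up.
- panel (a joint): Lean of the loose side panel (ivory sheet 250 long, 4 thick, 150 mm high above the plate, 14 mm outward fold on top) about the corner line: 0 = upright, positive = leaning inward over the plate (starts 0.115 to 0.185 rad). Stiff, springy towards a lean of 0.15 rad: about 3 N at its top pushes it upright, and it springs most of the way back when let go.
- panel_top (a point): Point on the panel's inner face at its top edge, 150 mm above the corner point along the panel.
- cover (a joint): Angle of the yellow hinged cover: 0 = shut, positive = open (starts 0.75 to 1.1 rad, stays where left). 88 mm wide, 76 mm from hinge to free edge plus a 9 mm tab; hinge along chassis y on the side away from the robot, free edge swings up. 1 N at the free edge moves it; from 0.14 to 0.05 rad its detent resists (about 5 N), then snaps in and holds it. Shut, its top is 38 mm above the plate.
- cover_hinge (a point): Middle of the cover's hinge line (chassis x 97, y -62, z 61 mm).
- cover_edge (a point): Point on the cover's top (outer) face, 64 mm from the hinge line, 12 mm inside the free edge, mid-width: the place to press.
- square: Engineer's square, about 0.4 kg, loose, standing on its black stock (115 long in y, 20 thick in x, 28 mm high). Steel blade 22 wide (y), 5 thick (x), rises from the stock's +y end, flush with it, to 150 mm above the underside. Origin: middle of the stock's underside; z up. Best gripped across the stock's thickness, about 20 mm from the middle away from the blade, clear of it.
- heel (a point): Outer bottom corner of the square, where stock end and blade edge meet the underside (57.5 mm from the origin along +y). It belongs in the corner of plate and panel.
- toe (a point): Far end of the stock's underside (57.5 mm from the origin along -y).
- blade_tip (a point): Top of the blade's outer edge, 150 mm above the heel.
- screwdriver: Bystander: screwdriver lying on the bench near the robot.
- screw_dish: Bystander: small steel dish, 76 mm across, 28 mm high.
- sleeve0: Bystander: brass well sleeve standing upright, 21 mm across, 62 mm high.
- sleeve1: Bystander: second brass well sleeve, the same size.
- meter: Bystander: orange hand-held meter lying flat, 165 x 80 x 34 mm.
- solvent: Bystander: white bottle with a blue cap, 56 mm across, 140 mm high.
- top_frame: Bystander: steel top frame of the calibrator, 200 mm square with a square opening, 3 mm thick, lying flat.
Not all that is in view belongs to the job. There is more than one size of the square; the job needs the middle-sized.

How it is judged:
On the way, in this order (a step that is already met when the one before it is completed fails the run):
1. the yellow cover is pressed shut and its detent holds it (value of joint cover below 0.04 rad), for 0.2 s.
2. the square stands in the corner with its underside on the plate and its blade along the panel, and the panel is upright (value of joint panel below 0.025 rad and contact force between square and panel above 1 N and contact force between square and plate above 1 N and y of heel in the frame of corner above -0.003 m), for 0.2 s.
At the end, for the whole second after the job is handed in: Cover shut (0.04 rad). Square gripped (over 3 N), heel and blade tip within 3 and 4 mm of the upright panel plane, heel and toe within 3 mm of the plate, upright to 0.03 rad, square-on to 0.07 rad, pressing panel and plate over 1 N each, still; panel upright to 0.025 rad (all of step 2 and value of joint cover below 0.04 rad and value of joint panel above -0.025 rad and contact force between the fingers and square above 3 N and y of blade_tip in the frame of corner above -0.004 m and z of each of heel, toe in the frame of corner below 0.003 m and angle between square's own z axis and vertical below 0.03 rad and angle between the x axis of square and the x axis of chassis, either way round below 0.07 rad and linear speed of square below 0.01 m/s); the arm keeps its last pose, push and grip.
It fails at once if the square is moved from its place while the terminals are still uncovered (distance of square from where it was at the start of the episode above 0.04 m and value of joint cover above 0.2 rad).
It fails at once if a bystander is disturbed (distance of any of screwdriver, screw_dish, sleeve0, sleeve1, meter, solvent, top_frame from where it was at the start of the episode above 0.03 m).
It also fails if it takes over 67 s, if anything falls off the work surface, if the arm or the gripper's body presses on something with over 40 N, if the wrist force passes 120 N, or if a joint passes its speed limit or range.

## Working session

There is one attempt and no reset: what is moved stays moved. The work goes in short steps, Python scripts to look and compute and a shell command to move; the robot and the scene stay as the last step left them, time stands still between calls to the robot, and variables do not carry over. Pictures are saved under pics/ and viewed, at most 10 in all, crops included, and the job is handed in when it is done.

```bash
mkdir -p pics; ls
cat > h.py <<'E'
import numpy as np, cv2, json
from station import telemetry, optics, ctrl
def grab(n):
    d=optics.get_image(n); d['K']=np.array([[d['fx'],0,d['cx']],[0,d['fy'],d['cy']],[0,0,1.]]); d['R']=cv2.Rodrigues(np.array(d['rvec'],float))[0]; d['t']=np.array(d['tvec'],float); return d
def cloud(d):
    h,w=d['depth'].shape; u,v=np.meshgrid(np.arange(w),np.arange(h))
    p=cv2.undistortPoints(np.stack([u,v],-1).reshape(-1,1,2).astype(float),d['K'],np.array(d['dist_coeffs'],float)).reshape(h,w,2)
    z=d['depth'][...,None]; c=np.concatenate([p*z,z],-1)
    return (c-d['t'])@d['R']
def save(d,n,s=1.5,crop=None):
    im=d['image'][...,::-1]
    if crop: im=im[crop[1]:crop[3],crop[0]:crop[2]]
    cv2.imwrite('pics/'+n,cv2.resize(im,None,fx=s,fy=s,interpolation=cv2.INTER_CUBIC))
def tool():
    o=telemetry.get_obs(); return np.array(o['tool_pos']),cv2.Rodrigues(np.array(o['tool_rot'],float))[0]
def ptool(p):  # world shift -> tool fractions
    x,R=tool(); return R.T@(np.array(p)-x)/0.3
E
python3 - <<'E'
from h import *
for n in ('top','scene'):
    d=grab(n); save(d,n+'0.png'); print(n,-d['R'].T@d['t'],(d['depth']>0).mean())
    np.savez('/tmp/'+n,**{k:d[k] for k in('image','depth')},c=cloud(d))
o=telemetry.get_obs();print(o)
E
```

```text
pics
top [ 0.50004604 -0.01936115  1.25791243] 0.9958953857421875
scene [ 1.24547892 -0.80108308  0.86629851] 0.995330810546875
{'t': 0.1, 'q': array([ 1.21300230e+00,  5.32895904e-02,  1.61413237e+00, -1.54724090e-05,
        1.47601299e+00, -1.19011435e-01]), 'dq': array([ 1.97606049e-03, -2.09378645e-03, -4.14075062e-03, -1.42196977e-04,
       -1.09224130e-03,  2.90958823e-05]), 'effort': array([-1.44670885e-03, -3.94904387e+01, -3.71362674e+01, -2.45443134e-04,
        3.96586998e-03, -3.25968799e-07]), 'tool_pos': array([0.14763924, 0.60673855, 0.23020127]), 'tool_rot': array([-3.74135885e-01, -3.11881058e+00,  2.81735880e-03]), 'contact_force': array([ 0.24445857, -0.62788734, -0.44767504]), 'wrist_torque': array([ 0.03379696, -0.01323015, -0.01143367]), 'grip_force': 0.0, 'opening': 0.08522597996116237}
```

View pics/top0.png

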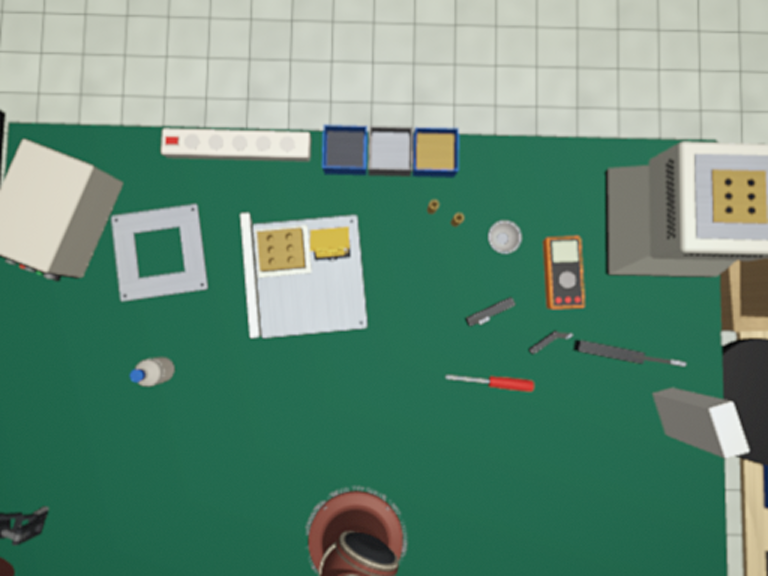

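View pics/scene0.png

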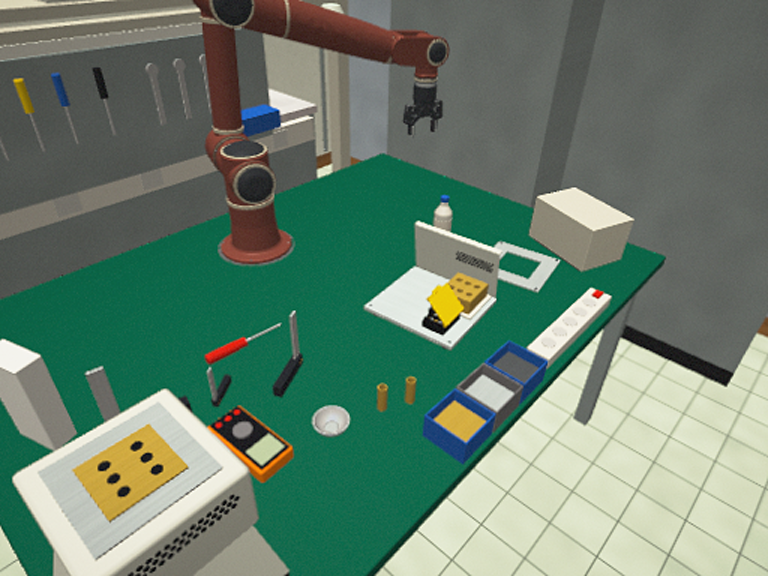

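The top view (1.5x) shows three candidate squares: A at (490,312), B at (550,342) and C at (620,352). The chassis is at about (305,275), with its panel on the left and the yellow cover at (330,242). The scene view shows A at (290,350), B at (218,385), and C mostly hidden behind the demo unit. I'll measure their stock lengths and heights next, along with the chassis pose.

Run:
```python
from h import *
for n,cr in (('top',[300,185,470,260]),):
    z=np.load('/tmp/top.npz'); im=z['image']; c=z['c']
    hsv=cv2.cvtColor(im,cv2.COLOR_RGB2HSV)
    notgreen=~((hsv[...,0]>60)&(hsv[...,0]<95)&(hsv[...,1]>90))
    m=(notgreen&(c[...,2]>0.006)&(c[...,0]>0.0)&(c[...,0]<1)).astype(np.uint8)
    k,l,s,cc=cv2.connectedComponentsWithStats(m,connectivity=8)
    for i in range(1,k):
        if s[i,4]<60: continue
        p=c[l==i]; 
        st=p[(p[:,2]<0.04)]
        if len(st)<10: continue
        (r)=cv2.minAreaRect(st[:,:2].astype(np.float32))
        print(cc[i].round(0),s[i,4],'zmax',p[:,2].max().round(3),'med',np.median(p[:,2]).round(3),'low rect',np.round(r[0],3),np.round(r[1],3),round(r[2],1))
    # blade tops
z=np.load('/tmp/scene.npz');im=z['image'];c=z['c']
for nm,(u0,v0,u1,v1) in dict(A=(180,200,206,268),B=(134,240,156,272)).items():
    p=c[v0:v1,u0:u1].reshape(-1,3); q=p[(p[:,2]>0.008)&(p[:,2]<.25)]; print(nm,q[:,2].max(), q[q[:,2]>.04].mean(0).round(3))
    r=cv2.minAreaRect(q[q[:,2]<.03][:,:2].astype(np.float32));print(r)
    q=q[q[:,2]>.04]
    print(q.min(0),q.max(0))
cv2.imwrite('pics/cropA.png',cv2.resize(im[195:290,120:215,::-1],None,fx=6,fy=6,interpolation=cv2.INTER_CUBIC))
# chassis: plate-height points
z=np.load('/tmp/top.npz');im=z['image'];c=z['c']
m=((abs(c[...,2]-.027)<.006)&(c[...,0]>.3)&(c[...,0]<.75)&(c[...,1]>-.1)&(c[...,1]<.3))
hsv=cv2.cvtColor(im,cv2.COLOR_RGB2HSV); m&=(hsv[...,1]<70)
q=c[m]; r=cv2.minAreaRect(q[:,:2].astype(np.float32)); print('plate',r,cv2.boxPoints(r).round(3).tolist(),np.median(q[:,2]))
```

```text
[229.  99.] 917 zmax 1.258 med 0.036 low rect [0.887 0.046] [0.097 0.1  ] 89.9
[276. 101.] 1898 zmax 1.258 med 0.035 low rect [ 0.886 -0.111] [0.2   0.101] 89.7
[157.  96.] 1866 zmax 1.258 med 0.036 low rect [0.901 0.301] [0.071 0.339] 0.3
[ 35. 141.] 5397 zmax 1.258 med 0.147 low rect [0.714 0.641] [0.14  0.292] 85.5
[459. 140.] 8716 zmax 1.258 med 0.272 low rect [ 0.675 -0.636] [0.351 0.177] 44.7
[202. 184.] 5841 zmax 1.258 med 0.029 low rect [0.591 0.138] [0.26  0.271] 6.5
[336. 158.] 305 zmax 1.258 med 0.017 low rect [ 0.692 -0.328] [0.072 0.071] 0.2
[375. 182.] 1180 zmax 1.258 med 0.034 low rect [ 0.613 -0.465] [0.165 0.081] 2.3
[326. 208.] 215 zmax 0.151 med 0.028 low rect [ 0.519 -0.296] [0.02  0.114] 25.7
[365. 227.] 129 zmax 0.103 med 0.019 low rect [ 0.45  -0.424] [0.017 0.078] 36.7
[413. 235.] 406 zmax 1.258 med 0.036 low rect [ 0.434 -0.569] [0.151 0.025] 79.9
[102. 248.] 402 zmax 1.258 med 0.093 low rect [0.374 0.437] [0.051 0.018] 9.2
[335. 255.] 267 zmax 1.258 med 0.022 low rect [ 0.359 -0.296] [0.199 0.025] 85.0
[468. 281.] 1884 zmax 1.258 med 0.162 low rect [ 0.301 -
[... 169 characters left out ...]
23, -0.2617112100124359), (0.0688534677028656, 0.23893600702285767), 54.047393798828125)
[ 0.49708329 -0.26725113  0.04124967] [ 0.51040416 -0.24378674  0.15290768]
B 0.1031701499064562 [ 0.471 -0.452  0.074]
((0.4248935580253601, -0.4114365577697754), (0.04426322877407074, 0.13674995303153992), 60.6993293762207)
[ 0.4631824  -0.45845252  0.04182312] [ 0.477131   -0.44358462  0.10317015]
plate ((0.5931882858276367, 0.12257837504148483), (0.26040568947792053, 0.24083124101161957), 6.544272422790527) [[0.44999998807907104, 0.22699999809265137], [0.4779999852180481, -0.012000000104308128], [0.7360000014305115, 0.017999999225139618], [0.7089999914169312, 0.25699999928474426]] 0.02703564483455358
```

View pics/cropA.png

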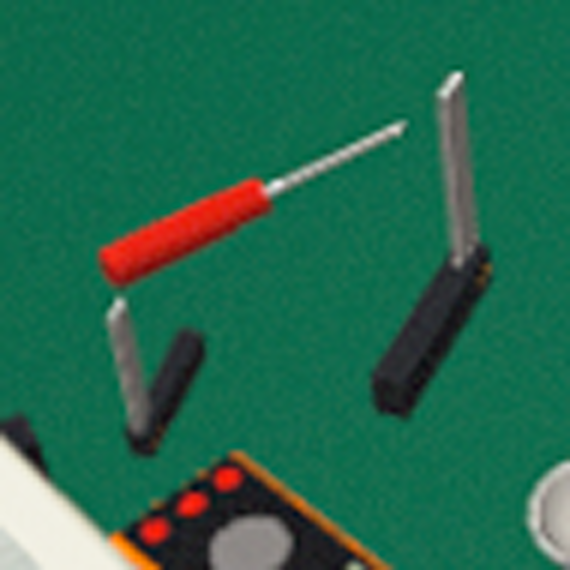

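A is the middle-sized square, with a 114x20 mm stock and a tip at 151 mm. B (78 mm stock, 103 mm high) is too small and C (about 151 mm stock) is too large. The crop confirms it: A's blade top is at (452,85) and its black stock runs from (485,265) to (390,400). Next I'll measure the cover angle and write a planner that prints the fractions for each move.

```bash
cat >> h.py <<'E'
C0=np.array([.5926,.1275,0]); yaw=np.radians(6.55); RC=np.array([[np.cos(yaw),-np.sin(yaw),0],[np.sin(yaw),np.cos(yaw),0],[0,0,1]])
def ch(x,y,z): return C0+RC@(np.array([x,y,z])/1000)
def plan(p,ydeg,lab=''):
    x,R=tool(); a=np.radians(ydeg); y=np.array([np.cos(a),np.sin(a),0]); z=np.array([0,0,-1.])
    G=np.stack([np.cross(y,z),y,z],1); rv=cv2.Rodrigues(R.T@G)[0].ravel()
    print(lab,'turn',(np.degrees(rv)/30).round(3),'shift',(R.T@(np.array(p)-x)/.3).round(4),'mm',((np.array(p)-x)*1000).round(0))
E
python3 - <<'E'
from h import *
for n in('top','scene'):
    z=np.load(f'/tmp/{n}.npz'); im=z['image'];c=z['c'];hsv=cv2.cvtColor(im,cv2.COLOR_RGB2HSV)
    L=(c-C0)@RC*1000
    m=(hsv[...,0]>20)&(hsv[...,0]<32)&(hsv[...,1]>200)&(L[...,0]>0)&(L[...,0]<130)&(L[...,1]<0)&(L[...,1]>-120)&(L[...,2]>60)&(L[...,2]<160)
    p=L[m]; print(n,len(p),p.min(0),p.max(0)); 
    A=np.c_[p[:,0],np.ones(len(p))]; s=np.linalg.lstsq(A,p[:,2],rcond=None)[0]; print('theta',np.arctan(-s[0]),'r',np.hypot(97-p[:,0],p[:,2]-61).max())
    w=(L[...,2]>60)&(L[...,2]<170)&(L[...,0]<-10)&(L[...,0]>-120)&(L[...,1]>60)&(L[...,1]<125)
    p=L[w]; 
    if len(p)>50 and n=='scene': s=np.polyfit(p[:,2],p[:,1],1); print('panel',s,np.polyval(s,27))
plan(ch(66,-62,300),6.6)
plan(ch(66,-62,180),6.6)
E
```

```text
Traceback (most recent call last):
ValueError: zero-size array to reduction operation minimum which has no identity
```

Run:
```python
from h import *
for n in('top','scene'):
    z=np.load(f'/tmp/{n}.npz'); im=z['image'];c=z['c'];hsv=cv2.cvtColor(im,cv2.COLOR_RGB2HSV)
    L=(c-C0)@RC*1000
    m=(hsv[...,0]>20)&(hsv[...,0]<32)&(hsv[...,1]>150)&(L[...,0]>0)&(L[...,0]<130)&(L[...,1]<-12)&(L[...,1]>-120)&(L[...,2]>55)&(L[...,2]<180)
    p=L[m]; print(n,len(p))
    if len(p):
        print(p.min(0),p.max(0)); s=np.polyfit(p[:,0],p[:,2],1); print('theta',np.arctan(-s[0]),'r',np.hypot(97-p[:,0],p[:,2]-61).max())
    w=(L[...,2]>60)&(L[...,2]<170)&(L[...,0]<-10)&(L[...,0]>-120)&(L[...,1]>60)&(L[...,1]<125)
    p=L[w]
    if len(p)>50 and n=='scene': s=np.polyfit(p[:,2],p[:,1],1); print('panel',s,np.polyval(s,27))
print(z['image'][100*2,297], L[200,297])
plan(ch(66,-62,300),6.6)
```

```text
top 388
[  31.44406782 -102.68942393   65.35994141] [ 95.84719192 -25.25047104 126.82249744]
theta 0.6688179425161666 r 88.23690287609325
scene 398
[  35.40776872 -109.90447169   55.21210616] [104.19787231 -17.05480516 124.03919334]
theta 0.7409589501868582 r 82.53931267549035
panel [ -0.15922041 118.31482458] 114.01587350521898
[233 203  10] [ 71.87400546 -61.93579327  97.00316987]
 turn [-3.000e-03  2.000e-03  2.324e+00] shift [-2.0968 -1.3196 -0.2307] mm [ 518. -533.   70.]
```

```bash
python3 -m pendant '[0,0,0.3,-0.2,-0.1,-0.23,0, 0,0,0.6,-0.5,-0.3,-0.23,0, 0,0,1,-1,-0.6,-0.23,0, 0,0,1,-1,-0.6,-0.23,0, 0,0,1,-1,-0.6,-0.23,0, 0,0,1,-1,-0.6,-0.23,0, 0,0,1,-1,-0.6,-0.23,0, 0,0,1,-1,-0.6,-0.23,0]' 40; python3 -c "
from h import *
plan(ch(66,-62,300),6.6)"
```

```text
t: 1.1
tool_pos: [0.3965, 0.3614, 0.2998]
tool_rot: [-1.169, -2.915, 0.001]
contact_force: [-0.1, -0.5, 0.3]
opening: -0.0001
grip_force: 0.0
 turn [-2.000e-03 -1.000e-03  1.323e+00] shift [-1.3109 -0.0747 -0.0014] mm [ 269. -288.    0.]
```

```bash
python3 -m pendant '[0,0,0.5,-0.4,-0.03,0,0, 0,0,1,-0.9,-0.06,0,0, 0,0,1,-0.9,-0.06,0,0, 0,0,1,-0.9,-0.06,0,0, 0,0,1,-0.9,-0.06,0,0, 0,0,1,-0.9,-0.06,0,0, 0,0,1,-0.9,-0.06,0,0]'; python3 -c "
from h import *
plan(ch(66,-62,180),6.6)"
```

```text
t: 1.98
tool_pos: [0.5786, 0.1638, 0.3002]
tool_rot: [-1.88, -2.516, -0.0]
contact_force: [0.5, 0.4, 0.2]
opening: -0.0001
grip_force: 0.0
 turn [-0.001 -0.001  0.329] shift [-0.3711  0.1919  0.4004] mm [  87.  -90. -120.]
```

```bash
python3 -m pendant '[0,0,0.33,-0.37,0.19,0.2,0, 0,0,0.33,-0.37,0.19,0.4,0, 0,0,0.33,-0.37,0.19,0.4,0, 0,0,0.33,-0.37,0.19,0.4,0, 0,0,0.33,-0.37,0.19,0.4,0]'
python3 - <<'E'
from h import *
x,R=tool(); print(R.round(3)); print(((x-C0)@RC*1000).round(1))
for th in (.75,.6,.45,.3,.15,0,-.08):
    plan(ch(97-62*np.cos(th)+4*np.sin(th)+13,-62,61+62*np.sin(th)+4*np.cos(th)),6.6,th)
d=grab('wrist');save(d,'w1.png',1)
E
```

```text
t: 2.6
tool_pos: [0.6653, 0.0732, 0.1817]
tool_rot: [2.091, 2.344, 0.002]
contact_force: [0.3, -0.2, 0.0]
opening: 0.0001
grip_force: 0.0
[[-0.114  0.994  0.001]
 [ 0.994  0.114  0.001]
 [ 0.     0.001 -1.   ]]
[ 66.1 -62.2 181.7]
0.75 turn [ 0.003 -0.001 -0.002] shift [0.0007 0.004  0.2518] mm [  1.   0. -76.]
0.6 turn [ 0.003 -0.001 -0.002] shift [ 0.0007 -0.017   0.2747] mm [ -5.  -0. -82.]
0.45 turn [ 0.003 -0.001 -0.002] shift [ 0.0007 -0.0342  0.3005] mm [-10.  -1. -90.]
0.3 turn [ 0.003 -0.001 -0.002] shift [ 0.0007 -0.0475  0.3285] mm [-14.  -1. -99.]
0.15 turn [ 0.003 -0.001 -0.002] shift [ 0.0007 -0.0564  0.3583] mm [ -17.   -2. -107.]
0 turn [ 0.003 -0.001 -0.002] shift [ 0.0006 -0.0607  0.389 ] mm [ -18.   -2. -117.]
-0.08 turn [ 0.003 -0.001 -0.002] shift [ 0.0006 -0.0612  0.4055] mm [ -18.   -2. -122.]
```

View pics/w1.png

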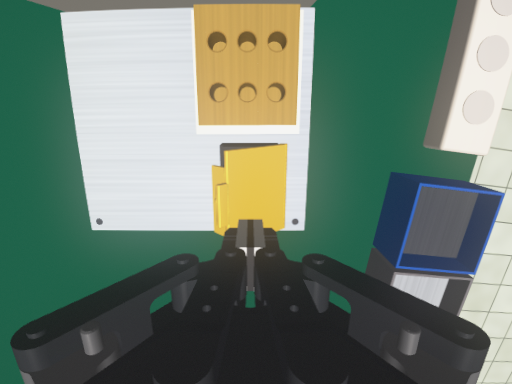

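The wrist view shows the shut fingertips at (250,240), over the yellow cover that spans roughly (215–287, 145–235). I'll press along the arc.

```bash
python3 -m pendant '[0,0,0,0,0.004,0.2,0, 0,0,0,0,0.004,0.25,0, 0,0,0,0,-0.01,0.265,0, 0,0,0,0,-0.025,0.287,0, 0,0,0,0,-0.04,0.315,0, 0,0,0,0,-0.052,0.343,0, 0,0,0,0,-0.06,0.37,0, 0,0,0,0,-0.06,0.385,0, 0,0,0,0,-0.06,0.395,0, 0,0,0,0,-0.06,0.4,0, 0,0,0,0,-0.06,0.4,0]'
```

```text
t: 4.03
tool_pos: [0.6477, 0.0692, 0.0647]
tool_rot: [-2.093, -2.342, 0.002]
contact_force: [-12.0, 0.1, 22.7]
opening: 0.0001
grip_force: 11.2
```

```bash
python3 -m pendant '[0,0,0,0,0,-0.1,0, 0,0,0,0,0,-0.3,0, 0,0,0,0,0,-0.5,0.9, 0,0,0,0,0,-0.75,0.9, 0,0,0,0,0,-0.75,0.9, 0,0,0,0,0,-0.75,0.9]'
python3 - <<'E'
from h import *
for n in('scene','top'):
    d=grab(n); im=d['image'];c=cloud(d);hsv=cv2.cvtColor(im,cv2.COLOR_RGB2HSV);L=(c-C0)@RC*1000
    m=(hsv[...,0]>20)&(hsv[...,0]<32)&(hsv[...,1]>150)&(L[...,0]>0)&(L[...,0]<130)&(L[...,1]<-12)&(L[...,1]>-120)&(L[...,2]>55)&(L[...,2]<180)
    p=L[m]; print(n,len(p),np.percentile(p,[2,50,98],axis=0).round(1).tolist())
    if n=='scene':
      q=p[abs(p[:,1]+62)<35]; q=q[q[:,2]>60]; print('theta',np.polyfit(q[:,0],q[:,2],1))
sq=np.array([.519,-.296,0]); a=np.radians(25.7); yv=np.array([-np.sin(a),np.cos(a),0])
g=sq-0.02*yv; print(g); plan([g[0],g[1],.31],25.7)
E
```

```text
t: 4.78
tool_pos: [0.6479, 0.0693, 0.2857]
tool_rot: [2.093, 2.341, 0.001]
contact_force: [0.0, 0.4, 0.0]
opening: 0.0723
grip_force: 0.0
scene 353 [[21.3, -108.5, 60.6], [64.2, -68.4, 65.6], [102.6, -21.7, 69.0]]
theta [-3.44348852e-03  6.58086868e+01]Traceback (most recent call last):
  File "<stdin>", line 5, in <module>
    return _quantile_unchecked(
        a, q, axis, out, overwrite_input, method, keepdims, weights)
    return _ureduce(a,
                    func=_quantile_ureduce_func,
    ...<5 lines>...
                    overwrite_input=overwrite_input,
                    method=method)
    r = func(a, **kwargs)
    result = _quantile(arr,
                       quantiles=q,
    ...<2 lines>...
                       out=out,
                       weights=wgt)
    slices_having_nans = np.isnan(arr[-1, ...])
                                  ~~~^^^^^^^^^
IndexError: index -1 is out of bounds for axis 0 with size 0
```

Run:
```python
from h import *
d=grab('wrist'); x,R=tool(); print('cam in tool mm',(R.T@(-d['R'].T@d['t']-x)*1000).round(0), 'q',telemetry.get_obs()['q'].round(2))
a=np.radians(25.7); yv=np.array([-np.sin(a),np.cos(a),0])
g=np.array([.519,-.296,0])-0.02*yv; print(g); plan([g[0],g[1],.31],25.7);plan([g[0],g[1],.31],25.7+180)
```

```text
cam in tool mm [  66.   -0. -144.] q [-0.01  0.09  1.49 -0.    1.57 -0.12]
[ 0.52767318 -0.31402154  0.        ]
 turn [-0.01  -0.003 -0.643] shift [-1.2256 -0.5364 -0.0925] mm [-119. -383.   28.]
 turn [-4.000e-03  1.400e-02  5.357e+00] shift [-1.2256 -0.5364 -0.0925] mm [-119. -383.   28.]
```

The cover is shut: the fitted slope is about 0 and its top is at 65 mm. The wrist camera would sit level with the blade top, so I'll grip with about a 10° tilt away from the blade. I'm moving to the square now.

```bash
python3 -m pendant '[0,0,-0.3,-0.3,-0.17,-0.06,0.9, 0,0,-0.64,-0.6,-0.33,-0.09,0.9, 0,0,-0.64,-1,-0.53,-0.09,0.9, 0,0,-0.64,-1,-0.53,-0.09,0.9, 0,0,-0.64,-1,-0.53,-0.09,0.9, 0,0,-0.64,-1,-0.53,-0.09,0.9, 0,0,-0.64,-1,-0.53,-0.09,0.9, 0,0,-0.64,-1,-0.53,-0.09,0.9, 0,0,-0.64,-1,-0.53,-0.09,0.9]'
python3 - <<'E'
from h import *
d=grab('wrist'); save(d,'w2.png',1); c=cloud(d); im=d['image']
m=((c[...,2]>.008)&(c[...,2]<.04)&(np.abs(c[...,0]-.519)<.08)&(np.abs(c[...,1]+.296)<.08)).astype(np.uint8)
k,l,s,cc=cv2.connectedComponentsWithStats(m); i=1+s[1:,4].argmax(); p=c[l==i]; q=p[p[:,2]>.023]
r=cv2.minAreaRect(q[:,:2].astype(np.float32)); print(r,len(q),np.median(q[:,2]),cc[i])
t=c[(c[...,2]>.143)&(c[...,2]<.16)&(np.abs(c[...,0]-.519)<.08)&(np.abs(c[...,1]+.296)<.08)]; print('tip',t.mean(0),len(t),t[:,2].max())
E
```

```text
t: 6.05
tool_pos: [0.5234, -0.2453, 0.3115]
tool_rot: [-1.671, -2.659, -0.0]
contact_force: [1.0, -0.6, -0.7]
opening: 0.077
grip_force: 0.0
((0.5209716558456421, -0.29861220717430115), (0.020048243924975395, 0.11417883634567261), 26.225662231445312) 671 0.029375804362549142 [235.47308782 190.69263456]
tip [ 0.50048398 -0.25632258  0.15086426] 93 0.15333217224396742
```

View pics/w2.png

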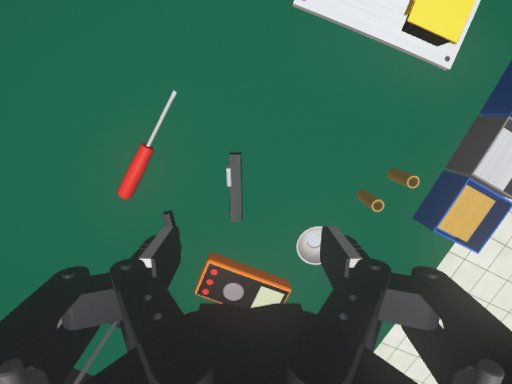

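Seen from close by, square A has its stock at pixels (235,152)–(236,221) and its blade top at (229,178). Its centre measures (0.521, -0.298) with a yaw of 26.2°, and there is clear space around it for the fingers.

```bash
cat >> h.py <<'E'
def plant(p,ydeg,tilt,lab=''):
    x,R=tool(); a=np.radians(ydeg); y=np.array([np.cos(a),np.sin(a),0]); z=np.array([0,0,-1.])
    G=np.stack([np.cross(y,z),y,z],1)@cv2.Rodrigues(np.array([0,np.radians(tilt),0]))[0]; rv=cv2.Rodrigues(R.T@G)[0].ravel()
    print(lab,'turn',(np.degrees(rv)/30).round(3),'shift',(R.T@(np.array(p)-x)/.3).round(4),'mm',((np.array(p)-x)*1000).round(1))
E
python3 - <<'E'
from h import *
a=np.radians(26.2); yv=np.array([-np.sin(a),np.cos(a),0]); g=np.array([.5207,-.2983,0])-.019*yv
for z in(.2,.004): plant([g[0],g[1],z],26.2,10,z)
x,R=tool();print(R.round(3))
E
```

```text
0.2 turn [ 0.001  0.332 -0.016] shift [-0.2186 -0.0843  0.3725] mm [   5.6  -70.  -111.8]
0.004 turn [ 0.001  0.332 -0.016] shift [-0.2191 -0.0841  1.0258] mm [   5.6  -70.  -307.8]
[[-0.434  0.901 -0.001]
 [ 0.901  0.434  0.001]
 [ 0.001 -0.    -1.   ]]
```

```bash
python3 -m pendant '[0,0.332,-0.016,-0.2186,-0.084,0,1, 0,0.332,-0.016,-0.2186,-0.084,0.1,1, 0,0.332,-0.016,-0.2186,-0.084,0.25,1, 0,0.332,-0.016,-0.2186,-0.084,0.3725,1, 0,0.332,-0.016,-0.2186,-0.084,0.3725,1, 0,0.332,-0.016,-0.2186,-0.084,0.3725,1]'
python3 - <<'E'
from h import *
a=np.radians(26.2); yv=np.array([-np.sin(a),np.cos(a),0]); g=np.array([.5207,-.2983,0])-.019*yv
for z in(.1,.05,.004): plant([g[0],g[1],z],26.2,10,z)
d=grab('wrist'); im=d['image']; c=cloud(d)
t=c[(c[...,2]>.143)&(c[...,2]<.16)&(np.abs(c[...,0]-.519)<.08)&(np.abs(c[...,1]+.296)<.08)]; print('tip',t.mean(0),len(t))
q=c[(c[...,2]>.02)&(c[...,2]<.04)&(np.abs(c[...,0]-.519)<.07)&(np.abs(c[...,1]+.296)<.07)]; print(cv2.minAreaRect(q[:,:2].astype(np.float32)),len(q))
E
```

```text
t: 6.85
tool_pos: [0.5297, -0.3165, 0.2024]
tool_rot: [-1.583, -2.541, -0.138]
contact_force: [-0.5, -0.3, 0.3]
opening: 0.0857
grip_force: 0.0
0.1 turn [ 0.004  0.005 -0.001] shift [-0.0541 -0.0006  0.337 ] mm [  -0.6    1.1 -102.4]
0.05 turn [ 0.004  0.005 -0.001] shift [-0.0826 -0.0009  0.5012] mm [  -0.6    1.1 -152.4]
0.004 turn [ 0.004  0.005 -0.001] shift [-0.1088 -0.0012  0.6523] mm [  -0.6    1.1 -198.4]
tip [ 0.50070941 -0.25727578  0.15125327] 210
((0.5209347009658813, -0.29864874482154846), (0.01868589222431183, 0.1147020161151886), 26.05721092224121) 1382
```

```bash
python3 -m pendant '[0,0,0,-0.025,0,0.15,1, 0,0,0,-0.054,0,0.337,1, 0,0,0,-0.082,-0.001,0.5,1, 0,0,0,-0.095,-0.001,0.575,1, 0,0,0,-0.1088,-0.001,0.6523,1, 0,0,0,-0.1088,-0.001,0.6523,1, 0,0,0,-0.1088,-0.001,0.6523,1, 0,0,0,-0.1088,-0.001,0.6523,0.2, 0,0,0,-0.1088,-0.001,0.6523,0, 0,0,0,-0.1088,-0.001,0.6523,0, 0,0,0,-0.1088,-0.001,0.6523,0, 0,0,0,-0.1088,-0.001,0.6523,0]' 70
```

```text
t: 8.4
tool_pos: [0.5283, -0.3154, 0.0027]
tool_rot: [-1.584, -2.539, -0.139]
contact_force: [0.7, 0.1, 2.2]
opening: 0.0188
grip_force: 70.4
```

```bash
cat >> h.py <<'E'
def wT(o,y): 
    M=np.eye(4);a=np.radians(y);M[:2,:2]=[[np.cos(a),-np.sin(a)],[np.sin(a),np.cos(a)]];M[:3,3]=o;return M
x0=np.array([.5283,-.3154,.0027]);T0=np.eye(4);T0[:3,:3]=cv2.Rodrigues(np.array([-1.584,-2.539,-.139]))[0];T0[:3,3]=x0
S0=wT([.5208,-.2985,0],26.2)
def goS(y,z,lab='',x=-62,yawd=6.55):  # square origin at chassis x,y,z (mm)
    T=wT(ch(x,y,z),yawd)@np.linalg.inv(S0)@T0
    p,R=tool(); rv=cv2.Rodrigues(R.T@T[:3,:3])[0].ravel()
    print(lab,'turn',(np.degrees(rv)/30).round(3),'shift',(R.T@(T[:3,3]-p)/.3).round(4),'mm',((T[:3,3]-p)*1000).round(1))
E
python3 -m pendant '[0,0,0,0.012,0,-0.07,0, 0,0,0,0.026,0,-0.147,0, 0,0,0,0.052,0,-0.295,0, 0,0,0,0.052,0,-0.295,0, 0,0,0,0.052,0,-0.295,0]'; python3 -c "
from h import *
goS(10,85,'over');goS(10,40,'low')"
```

```text
t: 9.02
tool_pos: [0.5275, -0.3149, 0.0921]
tool_rot: [-1.583, -2.538, -0.139]
contact_force: [-1.0, 0.2, -3.9]
opening: 0.0187
grip_force: 69.7
over turn [-0.115 -0.002  0.646] shift [1.2505 0.6372 0.2345] mm [  3.8 426.8  -4.4]
low turn [-0.115 -0.002  0.646] shift [1.2246 0.6371 0.3823] mm [  3.8 426.8 -49.4]
```

```bash
python3 -m pendant '[-0.03,0,0.15,0.12,0.06,0.02,0, -0.06,0,0.3,0.27,0.14,0.05,0, -0.09,0,0.48,0.43,0.22,0.08,0, -0.115,-0.002,0.646,0.6,0.306,0.112,0, -0.115,-0.002,0.646,0.77,0.39,0.144,0, -0.115,-0.002,0.646,0.94,0.478,0.176,0, -0.115,-0.002,0.646,0.94,0.478,0.176,0, -0.115,-0.002,0.646,0.94,0.478,0.176,0, -0.115,-0.002,0.646,0.94,0.478,0.176,0]'; python3 -c "
from h import *
goS(10,85,'over');goS(10,40,'low');goS(10,32,'low')"
```

```text
t: 10.15
tool_pos: [0.53, 0.0046, 0.0882]
tool_rot: [-2.006, -2.241, -0.175]
contact_force: [-0.7, -0.0, -3.6]
opening: 0.0185
grip_force: 69.5
over turn [-0.002 -0.001 -0.004] shift [0.3495 0.0435 0.0629] mm [  1.2 107.3  -0.5]
low turn [-0.002 -0.001 -0.004] shift [0.3237 0.0435 0.2106] mm [  1.2 107.3 -45.5]
low turn [-0.002 -0.001 -0.004] shift [0.3191 0.0435 0.2369] mm [  1.2 107.3 -53.5]
```

```bash
python3 -m pendant '[0,0,0,0.17,0.022,0.03,0, 0,0,0,0.3495,0.0435,0.063,0, 0,0,0,0.3495,0.0435,0.063,0, 0,0,0,0.3237,0.0435,0.21,0, 0,0,0,0.3191,0.0435,0.237,0, 0,0,0,0.3191,0.0435,0.237,0]'
python3 - <<'E'
from h import *
d=grab('scene'); save(d,'s2.png',5,(245,130,355,240)); L=(cloud(d)-C0)@RC*1000
m=(L[...,0]>-90)&(L[...,0]<-40)&(L[...,1]>35)&(L[...,1]<80)&(L[...,2]>75)&(L[...,2]<200)
p=L[m]; print(len(p),p.mean(0),np.percentile(p,[2,98],axis=0).round(1).tolist())
goS(52,29,'near');goS(57.5,28,'in');goS(57.5,25,'press');goS(59.5,24,'press')
E
```

```text
t: 10.9
tool_pos: [0.5311, 0.112, 0.0348]
tool_rot: [-2.006, -2.24, -0.174]
contact_force: [-0.2, 0.1, -3.0]
opening: 0.0186
grip_force: 69.5
79 [-60.09144403  55.60088184 136.48123433] [[-64.6, 43.2, 83.0], [-57.7, 70.5, 181.5]]
near turn [ 0.002 -0.001 -0.003] shift [ 0.1349 -0.0038  0.0385] mm [-5.7 41.5 -4.4]
in turn [ 0.002 -0.001 -0.003] shift [ 0.1524 -0.0039  0.0449] mm [-6.4 47.  -5.4]
press turn [ 0.002 -0.001 -0.003] shift [ 0.1507 -0.0039  0.0548] mm [-6.4 47.  -8.4]
press turn [ 0.002 -0.001 -0.003] shift [ 0.1567 -0.004   0.0592] mm [-6.6 48.9 -9.4]
```

View pics/s2.png

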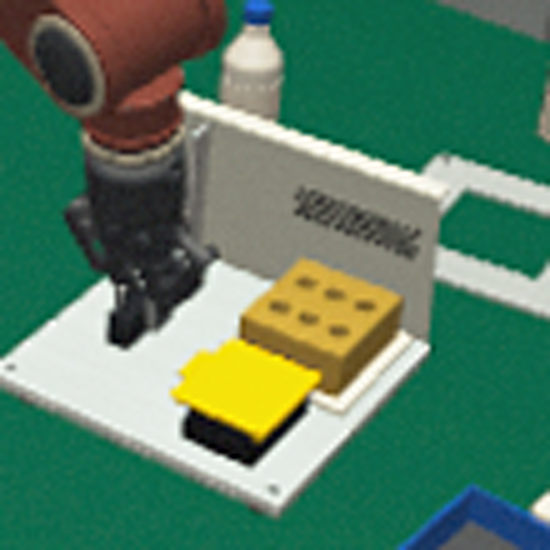

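The scene crop shows the square held over the bare half, with the blade at (200,170) in front of the panel, and the cover shut. I'll lower it and slide it in.

```bash
python3 -m pendant '[0,0,0,0.05,-0.002,0.015,0, 0,0,0,0.09,-0.003,0.028,0, 0,0,0,0.12,-0.004,0.036,0, 0,0,0,0.135,-0.004,0.04,0, 0,0,0,0.145,-0.004,0.043,0, 0,0,0,0.152,-0.004,0.046,0, 0,0,0,0.152,-0.004,0.05,0, 0,0,0,0.152,-0.004,0.055,0, 0,0,0,0.152,-0.004,0.055,0]'
python3 - <<'E'
from h import *
goS(57.5,27,'in')
d=grab('scene'); L=(cloud(d)-C0)@RC*1000
m=(L[...,0]>-90)&(L[...,0]<110)&(L[...,1]>80)&(L[...,1]<130)&(L[...,2]>90)&(L[...,2]<165)
w=m&(L[...,0]>-30); p=L[w]; print('panel',np.polyfit(p[:,2],p[:,1],1))
b=m&(L[...,0]<-40)&(L[...,0]>-75)&(L[...,1]<110); p=L[b]; print('blade',len(p),p.mean(0),p[:,1].min())
E
```

```text
t: 12.08
tool_pos: [0.5265, 0.1571, 0.0297]
tool_rot: [-2.006, -2.249, -0.17]
contact_force: [-5.3, -18.3, 13.7]
opening: 0.0186
grip_force: 72.4
in turn [0.001 0.012 0.004] shift [ 0.0067 -0.0015  0.0011] mm [-0.7  2.   0. ]
panel [1.32371804e-03 1.13462744e+02]
blade 47 [-59.15374588  99.69173063 133.19767528] 88.96073852868969
```

```bash
python3 -m pendant '[0,0,0,0,0,0.004,0, 0,0,0,0,0,0.004,0, 0,0,0,0,0,0.004,0, 0,0,0,0,0,0.004,0]'
python3 - <<'E'
from h import *
d=grab('scene'); save(d,'s3.png',8,(255,140,325,210)); L=(cloud(d)-C0)@RC*1000
m=(L[...,0]>-72)&(L[...,0]<-40)&(L[...,1]>70)&(L[...,1]<111)&(L[...,2]>70)&(L[...,2]<172); 
p=L[m]
for z in range(70,175,15):
    q=p[abs(p[:,2]-z)<9]
    if len(q): print(z,len(q),q[:,1].min().round(1),q[:,1].max().round(1),q[:,0].mean().round(1))
print(p[:,2].max())
w=(L[...,0]<110)&(L[...,1]>80)&(L[...,1]<130)&(L[...,2]>85)&(L[...,2]<172)&(L[...,0]>-30); p=L[w]; print('panel',np.polyfit(p[:,2],p[:,1],1))
print(telemetry.get_obs()['dq'].round(4))
E
```

```text
t: 12.62
tool_pos: [0.5265, 0.1571, 0.0296]
tool_rot: [-2.006, -2.249, -0.169]
contact_force: [-10.1, -18.8, 21.3]
opening: 0.0188
grip_force: 73.4
70 3 87.9 109.3 -57.0
85 6 102.8 109.3 -57.4
100 10 93.2 110.1 -56.4
115 12 91.8 110.3 -55.3
130 13 90.2 109.8 -58.0
145 14 89.2 110.9 -59.5
160 18 89.2 110.9 -57.3
171.63293635168213
panel [1.5144429e-04 1.1378055e+02]
[-0.0001  0.0009  0.0002  0.     -0.0008 -0.0009]
```

View pics/s3.png

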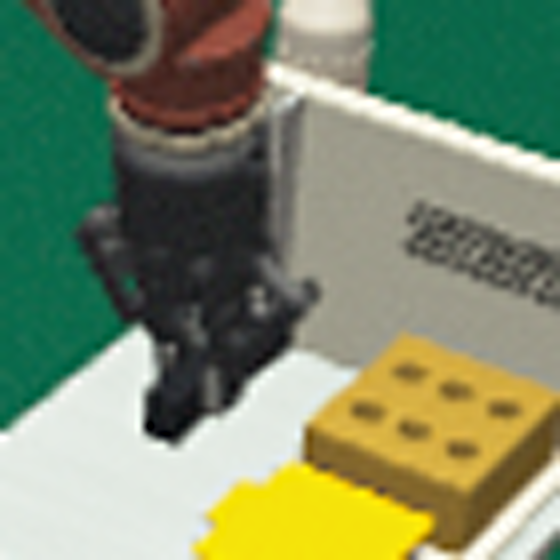

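Run:
```python
from h import *
d=grab('wrist'); L=(cloud(d)-C0)@RC*1000; save(d,'w3.png',1)
m=(L[...,0]>-75)&(L[...,0]<-45)&(L[...,1]>60)&(L[...,1]<112)&(L[...,2]>20)&(L[...,2]<185)
p=L[m]; print(len(p))
for z in range(25,185,10):
    q=p[abs(p[:,2]-z)<5]
    if len(q)>3: print(z,len(q),np.percentile(q[:,1],[3,50,97]).round(1),np.percentile(q[:,0],[5,95]).round(1))
m=(L[...,0]>-125)&(L[...,0]<0)&(L[...,1]>105)&(L[...,1]<125)&(L[...,2]>40)&(L[...,2]<170); p=L[m]
print('panel',len(p),len(p)>50 and np.polyfit(p[:,2],p[:,1],1))
```

```text
12743
25 918 [ 61.4  86.8 110.3] [-50.5 -45.3]
35 9 [ 70.9  85.5 109.5] [-64.8 -45.5]
55 3806 [ 61.2  81.4 108.7] [-71.6 -53.7]
65 30 [ 90.3  90.4 112. ] [-68.8 -51.2]
75 42 [ 90.3  90.4 112. ] [-72.4 -53.2]
85 62 [ 90.3  90.5 112. ] [-71.6 -53.6]
95 77 [ 90.3  90.5 112. ] [-71.9 -49.6]
105 151 [ 90.3  90.6 112. ] [-72.7 -49.5]
115 249 [ 90.3  90.7 112. ] [-73.3 -47.3]
125 378 [ 90.3  90.7 112. ] [-72.8 -47.5]
135 23 [90.4 90.6 90.7] [-64.6 -61.1]
panel 36190 [2.54526568e-03 1.12188471e+02]
```

View pics/w3.png

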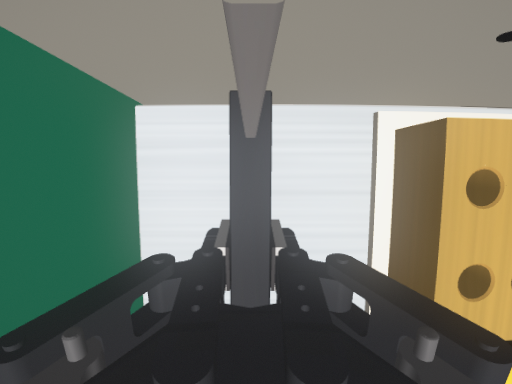

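The wrist view shows the stock at (250,90–300) running square-on to the panel base line at row 105. The blade's inner face is at y = 90.4, which puts its outer edge at 112.4 against the panel at 112.2–112.6, so it is flush and upright. I'm handing the job in.

```bash
python3 -c "
from station import ctrl
print(ctrl.finish_job())"
```

```text
the job is handed in; nothing more can be done
None
```

The job is handed in, with no verdict returned: the cover measured shut, the middle-sized square is gripped at 73 N and pressed flush against plate and panel, the panel measured upright to about 0.003 rad, and the arm stayed clear of the other things on the bench.

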